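# Turn a casting over the step and set it on the granite plate

### The arm

A 6-joint arm with a two-finger parallel gripper is mounted at the origin on the work surface. World frame = base frame: x ahead of the robot, y to its left, z up, the work surface at z = 0. Lengths are in m, angles in rad, forces in N, time in s.
With the tool pointing down it reaches from about 0.3 to 0.825 m from the base axis. Payload 5.4 kg.
Tool frame: the origin (TCP) lies at the very end of the fingers, on their centre line; the grasp point (between the pads) lies 19 mm behind it; z points along the fingers, x is the direction in which the jaws open and shut, and the axes are right-handed (so a half turn about z gives the same grasp; the last joint's range is limited). The gripper opens to 92 mm and grips with 3 to 60 N. Pads are 20 mm wide; open, the fingers measure 128 mm over their backs; the gripper's body (75 mm by 189 mm) begins 69 mm behind the grasp point.
Start: joints at [1.003, 0.158, 1.597, -0, 1.386, -0.21], TCP at [0.201, 0.539, 0.185] pointing down, gripper open.
Joint ranges: [-2.91, 2.91], [-0.94, 2.29], [0.18, 2.7], [-1.29, 4.43], [0.17, 2.64], [-3, 3]. Speed limits (rad/s): [2.57, 2.57, 3.14, 3.14, 3.14, 3.14].

### API

Orientations are given as a rotation vector (axis times angle).
In Python, from workcell import bot gives the robot as it stands. Calls block until the motion is done:
- bot.goto(position, orientation): joint-space move of the TCP to a pose.
- bot.line_to(position, rot=None, max_speed=0.15): straight line of the TCP; rot=None keeps the orientation; max_speed is the mean speed in m/s.
- bot.set_joints(angles): joint-space move.
- bot.set_gripper(opening, newtons=None): opening from 0.0 (shut) to 1.0 (fully open); newtons is the grip in N (None keeps the last); returns when the fingers have stopped.
- bot.hold(seconds).
- bot.inverse_kinematics(position, orientation): joint angles nearest the present ones, or None.
- bot.read_camera(name): name is "scene" or "side" or "wrist"; returns a dict with "pixels" (420x560x3 uint8, blue, green, red), "fx", "fy", "cx", "cy" (pixels), "R" (3x3) and "t" (3): a world point X has camera coordinates R X + t. Camera axes: x right, y down, z forward; pixel columns grow to the right and rows downward; lengths in m; the calibration is good to about 2 mm. A picture is of the moment at which its call begins. There is no depth.
A pose or a line that the arm cannot do raises bot.MotionError and nothing moves.
- bot.job_done(): hands the job in, once; it reports no verdict.
Readings, each from a call of its own:
- bot.current_clock(): time.
- bot.current_joints(): joint angles.
- bot.current_joint_vel(): joint speeds.
- bot.current_effort(): joint torques, N m.
- bot.current_ee_pos(): TCP position.
- bot.current_tool_rot(): TCP orientation.
- bot.current_contact_force(): force on the tool from outside, world axes, zero at the start.
- bot.current_ft_torque(): the same for the moment, N m.
- bot.current_opening(): opening from 0.0 (shut) to 1.0 (fully open).
Only numpy, scipy, OpenCV 4.12 (cv2) and the standard library are available. Lean on these libraries where they do the work, as an engineer would, in place of code of your own. Each camera call takes 0.05 s, during which the arm holds its last target. There are 200 camera calls.

### The job

The finned grey casting has to be gauged standing on its bright machined face. Set it down on the blue deck of the turnover step with the bright face looking out over the white-lined edge, let go, and push it over the edge so that it tips onto its bright face on the black landing; then take it again and set it down gently, bright face down, inside the yellow outline on the granite plate, and let go. Do not bump the gauge or its column, and leave the other things on the bench where they are.

Things in the scene. Friction and masses are not known exactly. Their poses are not given: they have to be found in the camera images.
- casting_center (a point): Centre of the casting, a rigid block 60 x 120 x 40 mm along its own x, y, z, about 0.5 kg (0.35 to 0.7). +x face: bright machined metal with three dark bores; -x face: orange band; +z: fins; -z: plain. All faces grip as flat. It starts on the table fins up, centre 20 mm up. Standing on the bright face, its x points down, it is 60 mm high with a 40 x 120 mm footprint.
- casting: The same casting; origin at the centre of its plain (-z) face, 20 mm from the centre; same axes.
- step_edge (a point): Middle of the upper white-lined edge of the step, at deck height, 48 mm above the table. x points level out over the edge, y along it, z up. The deck runs 110 mm back from it (-x) and is 180 mm wide. Beyond is a sheer drop of 28 mm to the flat landing (x 0 to 70 mm), closed by a fence (x 70 to 82 mm) that rises 16 mm above the landing.
- step: The blue turnover step with black rubber landing, fixed; origin on the table. Pushed slowly over the edge with its x along the step's x, the casting tips once its centre is past the edge; keep pushing at about mid-height until its back face is at the edge. It then stands on the landing, long side near the step wall, its fins (own z) facing away from the step.
- outline (a point): Centre of the yellow outline on top of the granite plate, 60 mm above the table; x along the outline's length, z up. Inside its lines the outline measures 144 (x) x 64 (y) mm. The casting's 120 mm length goes along x, either end first.
- stand: Black granite plate, fixed, 340 (x) x 220 (y) mm; its flat top is 60 mm above the table and runs from 90 mm behind (-x) to 250 mm ahead (+x) of the outline's centre, 110 mm to either side. Origin on the table, 60 mm along x from the outline's centre.
- gauge: Gauge column with its head, fixed on the plate: steel column 46 mm thick (62 at its collar), 250 mm high, its foot centre (this origin) 185 mm along the outline's x and 60 mm along its y from the outline's centre. In this thing's own frame the arm, 135 to 181 mm above the plate, reaches 120 mm towards -y; the head, at y = -85 mm, spans 30 to 298 mm above the plate and reaches to x = -43 mm.
- ring_gauge: steel ring, 64 mm outside, 40 mm bore, 22 mm high, lying flat on the granite plate near the column; bystander, origin under its centre
- cleaner: white bottle with blue cap, 56 mm across, 150 mm high, on the table behind; bystander, origin under its centre
- master: steel setting master, 60 mm round foot, 55 mm high, on the table; bystander, origin under its centre
- caliper: caliper lying on the table, 210 mm long; bystander, origin under its beam
There are look-alikes about, which are no part of the job. What is shaped like the casting but purple is not meant.

How it is judged:
By the outcome, as a careful person would: the job done as asked, in the order asked, and still so for the second after the job is handed in, with the robot touching nothing.
It also fails if it takes over 72 s, if anything falls off the work surface, if the arm or the gripper's body presses on something with over 40 N, if the wrist force passes 120 N, or if a joint passes its speed limit or range.

## Working session

There is one attempt and no reset: what is moved stays moved. The work goes in short steps, each a Python script; the robot and the scene stay as the last script left them, time stands still between calls to the robot, and variables do not carry over. Pictures are saved under pics/ and viewed, about 8 in all and at most 12, crops included, and the job is handed in when it is done.

```bash
mkdir -p pics; ls; python3 - <<'E'
from workcell import bot
import cv2,pickle
d={}
for n in ("scene","side","wrist"):
    c=bot.read_camera(n); d[n]=c; cv2.imwrite(f"pics/{n}0.png",cv2.resize(c["pixels"],(784,588)) if n!="wrist" else c["pixels"]); print(n,c["fx"],c["cx"],c["cy"],(-c["R"].T@c["t"]).round(3))
pickle.dump(d,open("c0.pkl","wb")); print(bot.current_tool_rot(),bot.current_clock())
E
```

```text
pics
scene 445.97172058944943 274.8996635969305 207.122214417585 [1.145 0.285 1.019]
side 425.0907088119806 282.93669785027174 217.6311421922097 [ 0.302 -0.639  0.902]
wrist 368.5485823997457 276.7246753248294 213.9055139552656 [0.124 0.567 0.384]
[ 2.58080216e+00  1.79040954e+00 -2.05197406e-03] 0.15
```

View pics/scene0.png

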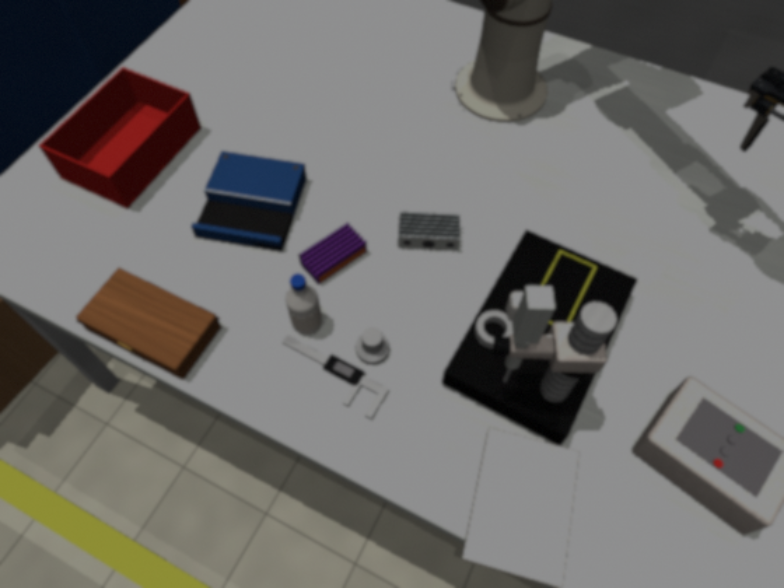

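View pics/side0.png

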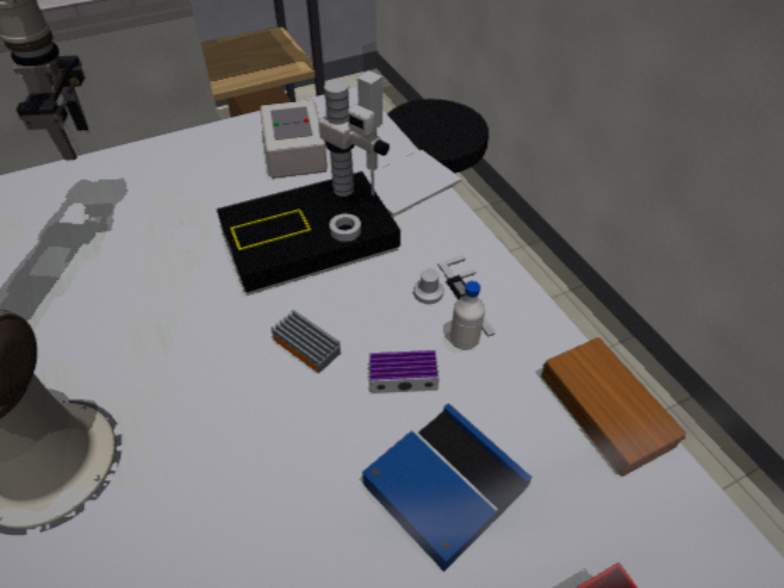

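The grey, finned, casting-shaped thing is at scene (430,230) / side (306,340). It shows the bright bored face to the scene camera and the orange band to the side camera. The look-alike is the purple block at scene (333,252) / side (404,372), which I rule out. I'll check the choice and measure in one composite crop.

```bash
cat > h.py <<'E'
import numpy as np,cv2
def crop(img,x0,y0,w,h,k):
    t=cv2.resize(img[y0:y0+h,x0:x0+w],None,fx=k,fy=k,interpolation=cv2.INTER_CUBIC)
    for x in range((x0+9)//10*10,x0+w,10):
        cv2.line(t,((x-x0)*k,0),((x-x0)*k,6),(0,255,0),1); cv2.putText(t,str(x),((x-x0)*k+1,16),0,.33,(0,0,255),1)
    for y in range((y0+9)//10*10,y0+h,10):
        cv2.line(t,(0,(y-y0)*k),(6,(y-y0)*k),(0,255,0),1); cv2.putText(t,str(y),(8,(y-y0)*k+4),0,.33,(0,0,255),1)
    return t
def px2w(c,u,v,z):
    "pixel -> world point on plane z"
    d=c["R"].T@np.array([(u-c["cx"])/c["fx"],(v-c["cy"])/c["fy"],1]); o=-c["R"].T@c["t"]
    return o+d*(z-o[2])/d[2]
def w2px(c,X):
    p=np.asarray(X)@c["R"].T+c["t"]; return np.stack([c["fx"]*p[...,0]/p[...,2]+c["cx"],c["fy"]*p[...,1]/p[...,2]+c["cy"]],-1)
E
python3 - <<'E'
import pickle,cv2,numpy as np
from h import *
d=pickle.load(open("c0.pkl","rb"));s=d["scene"]["pixels"];e=d["side"]["pixels"]
g=lambda i:cv2.convertScaleAbs(i,alpha=1.5,beta=15)
s=g(s);e=g(e)
a=np.vstack([crop(s,270,140,65,50,6),crop(e,185,215,65,50,6)])
b=np.vstack([crop(s,132,100,100,75,4),crop(e,250,285,135,75,3)[:,:400]])
H=max(a.shape[0],b.shape[0]);p=lambda i:cv2.copyMakeBorder(i,0,H-i.shape[0],0,0,0)
im=np.hstack([p(a),p(b)]);print(im.shape);cv2.imwrite("pics/m1.png",im)
a=crop(s,370,165,90,75,4);b=crop(e,145,120,140,90,4)[:, :420];H=360;im=np.hstack([p(a),p(b)]);print(im.shape);cv2.imwrite("pics/m2.png",im)
E
```

```text
(600, 790, 3)
(360, 780, 3)
```

View pics/m1.png

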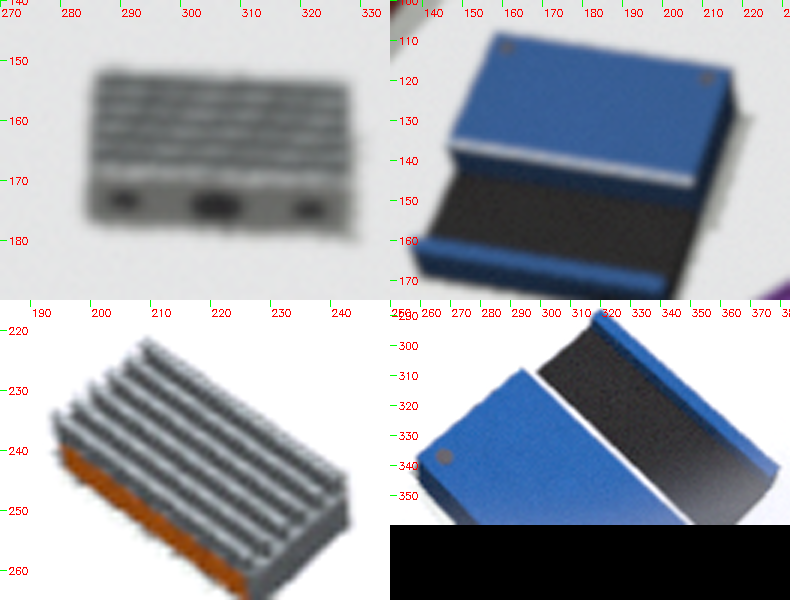

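View pics/m2.png

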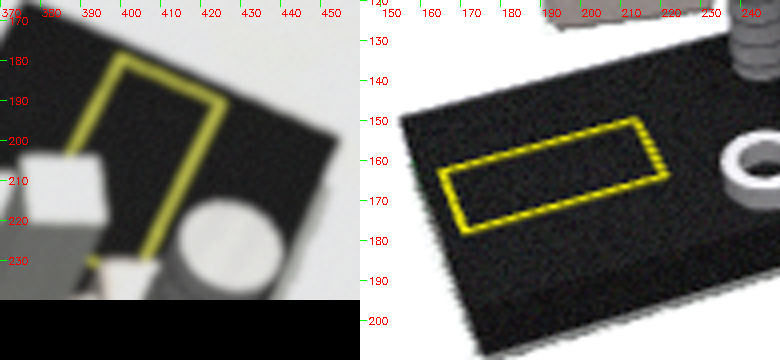

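The crop confirms the choice: a grey finned block, with the three-bore bright face towards the scene camera (tile row ~205) and the orange band on the opposite side. The corner positions I read from these crops go into a pose fit.

```bash
cat > fit.py <<'E'
import numpy as np,pickle
from scipy.optimize import least_squares
from h import *
def fit(obs,x0):
    "obs: list of (cam, local xyz, pixel); pose x,y,yaw"
    def f(p):
        c,s=np.cos(p[2]),np.sin(p[2])
        return np.concatenate([w2px(k,np.array([p[0]+c*l[0]-s*l[1],p[1]+s*l[0]+c*l[1],l[2]]))-q for k,l,q in obs])
    r=least_squares(f,x0); print(r.x.round(4),"deg",np.degrees(r.x[2]).round(2),"res",r.fun.reshape(-1,2).round(1).tolist()); return r.x
E
python3 - <<'E'
from fit import *
d=pickle.load(open("c0.pkl","rb"));S,E=d["scene"],d["side"]
print(px2w(S,307,162,.04),px2w(S,177,140,.048),px2w(S,217.8,117.5,.048),px2w(E,259,337.7,.048),px2w(E,193,164,.06))
# casting: bright (+x) faces world +x; scene camera's right = ?
P=[px2w(S,328.3,154,.04),px2w(S,285.8,151.7,.04),px2w(S,285.3,169.2,.04)];print("R-L",P[0]-P[1],"front-back",P[2]-P[1])
E
```

```text
[0.46417899 0.03242052 0.04      ] [ 0.56634461 -0.31865493  0.048     ] [ 0.44375839 -0.26029805  0.048     ] [ 0.44172998 -0.26988983  0.048     ] [0.49338167 0.29685657 0.06      ]
R-L [-0.04621757  0.10725205  0.        ] front-back [0.05335655 0.02508695 0.        ]
```

```bash
python3 - <<'E'
from fit import *
d=pickle.load(open("c0.pkl","rb"));S,E=d["scene"],d["side"]
t=.04
# side corners: orange edge is own -x ; right end (242.8,244.2)...
c=fit([(S,(-.03,.06,t),(328.3,154)),(S,(-.03,-.06,t),(285.8,151.7)),(S,(.03,.06,t),(328.3,171.3)),(S,(.03,-.06,t),(285.3,169.2)),(S,(.03,-.06,0),(284.2,177)),(S,(.03,.06,0),(328.3,179.5)),
 (E,(.03,.06,t),(210,221.7)),(E,(.03,-.06,t),(242.8,244.2)),(E,(-.03,-.06,t),(226.7,260)),(E,(-.03,.06,t),(194.2,234.2))],[.46,.03,.4])
s=fit([(S,(-.11,-.09,.048),(158.8,108.2)),(S,(-.11,.09,.048),(217.8,117.5)),(S,(0,.09,.048),(207.8,145.8)),(S,(0,-.09,.048),(147,135)),
 (E,(0,.09,.048),(297.5,308.7)),(E,(-.11,.09,.048),(259.5,338.3)),(E,(-.11,-.09,.048),(319.3,402)),(E,(0,-.09,.048),(353.6,367.9))],[.56,-.31,.4])
a,b=.074,.034
o=fit([(E,(-a,b,.06),(165.8,162.8)),(E,(a,b,.06),(214.3,149.8)),(E,(a,-b,.06),(221.8,164.3)),(E,(-a,-b,.06),(170.8,177.8)),(S,(-a,-b,.06),(400.5,179.3)),(S,(-a,b,.06),(426,190.5))],[.49,.30,.3])
np.savez("fit.npz",c=c,s=s,o=o)
E
```

```text
[0.4616 0.0278 0.4139] deg 23.71 res [[-0.3, -1.0], [-1.5, -0.9], [-0.3, -0.5], [-2.1, -0.6], [-1.2, 0.0], [-1.8, -0.3], [-0.8, -2.4], [-0.4, -1.8], [-0.9, -2.7], [-1.8, -1.3]]
[ 0.5695 -0.3256  0.2576] deg 14.76 res [[-1.5, -2.3], [-1.2, -1.6], [-2.4, -0.4], [-3.3, -0.5], [-1.9, -2.6], [-1.8, -1.6], [-2.1, 0.7], [1.9, -2.5]]
[ 0.4949  0.302  -0.0946] deg -5.42 res [[-0.5, -1.3], [0.1, -0.1], [-1.1, -0.3], [-0.7, -1.1], [-0.7, -0.1], [-1.7, 0.6]]
```

```bash
cat >> h.py <<'E'
def down(a):
    "rotvec, tool down, tool x at yaw a"
    return np.pi*np.array([np.cos(a/2),np.sin(a/2),0])
def loc(p,x,y,z):
    c,s=np.cos(p[2]),np.sin(p[2]); return np.array([p[0]+c*x-s*y,p[1]+s*x+c*y,z])
E
python3 - <<'E'
from workcell import bot
from h import *
import pickle
f=np.load("fit.npz");c,s,o=f["c"],f["s"],f["o"]
d=pickle.load(open("c0.pkl","rb"));print("wrist fwd",d["wrist"]["R"][2].round(3))
for n,p,a in [("graspc",loc(c,0,0,.007),c[2]),("place",loc(s,-.042,0,.056),s[2]),("push0",loc(s,-.12,0,.062),s[2]-np.pi/2),("push1",loc(s,0,0,.062),s[2]-np.pi/2),("regrasp",loc(s,.022,0,.053),s[2]),("set",loc(o,0,0,.094),o[2]+np.pi/2)]:
    q=bot.inverse_kinematics(p,down(a)); print(n,None if q is None else np.round(q,2))
bot.goto(loc(c,0,-.06,.2),down(c[2])); w1=bot.read_camera("wrist")
bot.goto(loc(s,-.08,0,.22),down(s[2]-np.pi/2)); w2=bot.read_camera("wrist")
pickle.dump((w1,w2),open("w.pkl","wb"));print(bot.current_clock(),w1["R"][2].round(3))
g=lambda i:cv2.convertScaleAbs(i,alpha=1.4,beta=10)
for w,n in ((w1,"c"),(w2,"s")): cv2.imwrite(f"pics/w_{n}.png",crop(g(w["pixels"]),0,0,560,420,1))
E
```

```text
wrist fwd [ 0.272 -0.104 -0.957]
graspc [-0.2   0.1   2.05  0.    0.99 -0.62]
place [-0.76  0.41  1.55 -0.    1.18 -1.02]
push0 [-0.88  0.29  1.7  -0.    1.15  0.44]
push1 [-0.7   0.47  1.46 -0.    1.21  0.61]
regrasp [-0.68  0.52  1.41 -0.    1.21 -0.93]
set [ 0.34  0.25  1.67  0.    1.22 -1.14]
3.725 [ 0.118 -0.268 -0.956]
```

View pics/w_c.png

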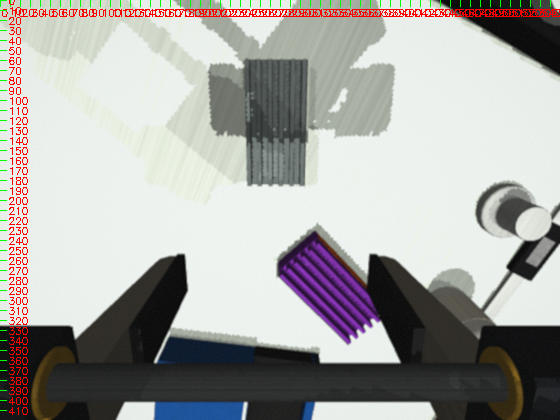

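View pics/w_s.png

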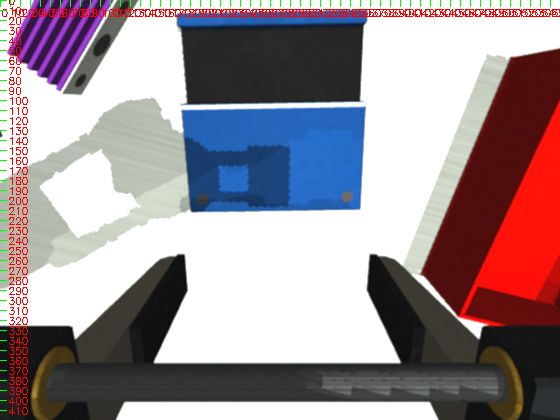

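```bash
python3 - <<'E'
from fit import *
w1,w2=pickle.load(open("w.pkl","rb"));f=dict(np.load("fit.npz"))
print([np.round(px2w(w1,u,v,.04),3) for u,v in [(247,59),(307,59),(306,185)]],[np.round(px2w(w2,u,v,.048),3) for u,v in [(182,105),(365,103)]])
A=f["c"]
c=fit([(w1,(-.03,.06,.04),(247,59)),(w1,(.03,.06,.04),(307,59)),(w1,(.03,-.06,.04),(306,185)),(w1,(-.03,-.06,.04),(247,185))],A)
s=fit([(w2,(0,.09,.048),(182,104)),(w2,(0,-.09,.048),(365,102)),(w2,(-.11,.09,.048),(191,211)),(w2,(-.11,-.09,.048),(360,208))],f["s"])
np.savez("fit.npz",c=c,s=s,o=f["o"])
E
```

```text
[array([0.413, 0.072, 0.04 ]), array([0.462, 0.094, 0.04 ]), array([ 0.511, -0.012,  0.04 ])] [array([ 0.546, -0.236,  0.048]), array([ 0.593, -0.407,  0.048])]
[0.4611 0.0291 0.4123] deg 23.62 res [[-3.2, -1.8], [3.1, -1.5], [0.6, 2.2], [-0.5, 2.0]]
[ 0.5713 -0.3209  0.2749] deg 15.75 res [[-1.6, -0.7], [1.8, -1.6], [-1.1, 1.3], [0.9, 1.9]]
```

```bash
python3 - <<'E'
from workcell import bot
from h import *
f=dict(np.load("fit.npz"));c,s=f["c"],f["s"];s[:]=[.5708,-.3222,np.radians(15.4)];np.savez("fit.npz",**f)
R=down(c[2])
bot.goto(loc(c,0,0,.10),R); bot.line_to(loc(c,0,0,.008),R,.12)
bot.set_gripper(0.0,35); print("open",bot.current_opening()*92)
p=bot.current_ee_pos(); bot.line_to(p+[0,0,.13],None,.15); print("F",bot.current_contact_force(),bot.current_opening()*92)
R=down(s[2]); bot.goto(loc(s,-.042,0,.15),R); bot.line_to(loc(s,-.042,0,.066),R,.12)
z=.066
while z>.053:
    z-=.0015; bot.line_to(loc(s,-.042,0,z),R,.03)
    F=bot.current_contact_force()[2]
    if 'F0' not in globals(): F0=F
    if F>F0+3: break
print("z",z,F0,F)
bot.set_gripper(1.0); bot.line_to(loc(s,-.042,0,.15),R,.15)
bot.goto(loc(s,-.13,0,.20),down(s[2]-np.pi/2))
w=bot.read_camera("wrist"); import pickle; pickle.dump(w,open("w3.pkl","wb"))
cv2.imwrite("pics/w3.png",crop(cv2.convertScaleAbs(w["pixels"],alpha=1.4,beta=10),0,0,560,420,1)); print(bot.current_clock())
E
```

```text
open 58.22305327092002
F [ 0.59228154  0.15475474 -4.02108731] 58.28536268404596
z 0.055499999999999994 -5.9624218683708925 1.6517192496204527
14.5
```

View pics/w3.png

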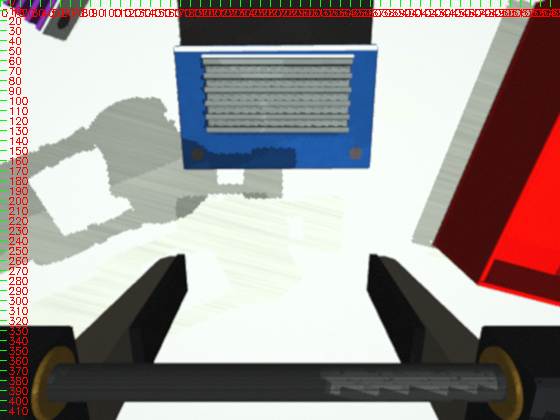

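The casting sits squarely on the deck: fin block at columns 204–352, rows 55–132, bright face just behind the white line at row 47. Next is the two-finger push.

```bash
python3 - <<'E'
from workcell import bot
from h import *
f=dict(np.load("fit.npz"));s=f["s"];R=down(s[2]-np.pi/2)
bot.set_gripper(0.6)
bot.goto(loc(s,-.117,0,.12),R); bot.line_to(loc(s,-.117,0,.060),R,.12)
F0=bot.current_contact_force();u=loc(s,1,0,0)-loc(s,0,0,0)
bot.line_to(loc(s,-.09,0,.060),R,.06)
for x in [-.07,-.055,-.042,-.034,-.026,-.018,-.011,-.008]:
    bot.line_to(loc(s,x,0,.060),R,.03); print(x,((bot.current_contact_force()-F0)@u).round(2),end="; ")
bot.hold(.3); bot.line_to(loc(s,-.04,0,.065),R,.12); bot.line_to(loc(s,-.09,0,.15),R,.2)
bot.set_gripper(1.0)
w=bot.read_camera("wrist"); import pickle; pickle.dump(w,open("w4.pkl","wb"))
e=bot.read_camera("side")
cv2.imwrite("pics/w4.png",crop(cv2.convertScaleAbs(w["pixels"],alpha=1.4,beta=10),100,0,350,250,2)); print(bot.current_clock())
E
```

```text
-0.07 0.39; -0.055 0.06; -0.042 0.16; -0.034 0.15; -0.026 0.5; -0.018 1.1; -0.011 0.77; -0.008 1.45; 22.9417
```

View pics/w4.png

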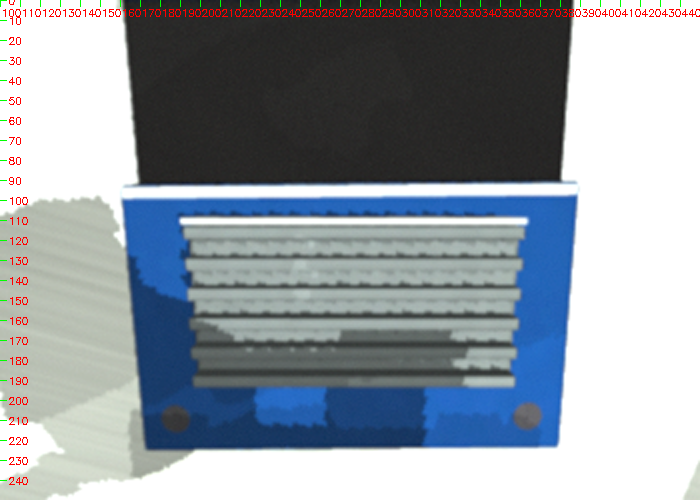

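The casting is still on the deck in this view (rows 110–193, edge line at row 95), so the push didn't take. I'll measure where everything actually is before retrying.

```bash
python3 - <<'E'
from workcell import bot
from h import *
import pickle
s=np.load("fit.npz")["s"]
def inv(P): d=P[:2]-s[:2];c,n=np.cos(s[2]),np.sin(s[2]);return np.round([(c*d[0]+n*d[1])*1e3,(-n*d[0]+c*d[1])*1e3],1)
w3,w4=pickle.load(open("w3.pkl","rb")),pickle.load(open("w4.pkl","rb"))
for n,w,pts in [("w3",w3,[(204,55),(352,55),(207,132),(349,132)]),("w4",w4,[(190,110),(364,110),(196,193),(357,193)])]:
    print(n,[inv(px2w(w,u,v,.088)).tolist() for u,v in pts])
print("edge",inv(px2w(w3,277,46,.048)),inv(px2w(w4,275,92,.048)))
print(bot.current_ee_pos(),inv(bot.current_ee_pos()),bot.current_opening(),bot.current_joints())
for w,n in ((bot.read_camera("wrist"),"w5"),(bot.read_camera("scene"),"s5")):
    cv2.imwrite(f"pics/{n}.png",w["pixels"]); pickle.dump(w,open(n+".pkl","wb"))
a=cv2.imread("pics/s5.png");cv2.imwrite("pics/s5c.png",crop(cv2.convertScaleAbs(a,alpha=1.5,beta=15),110,60,140,120,5))
E
```

```text
w3 [[-12.8, 57.2], [-12.7, -58.2], [-71.7, 58.0], [-71.5, -59.4]]
w4 [[-13.0, 59.2], [-12.9, -59.9], [-71.3, 58.8], [-71.3, -58.8]]
edge [-1.1  0.3] [-0.3  1.2]
[ 0.48404065 -0.34613382  0.15006059] [-90.  -0.] 0.9975194229380141 [-8.23682380e-01  2.36402287e-01  1.57661155e+00  3.39070759e-05
  1.32845251e+00  4.78392041e-01]
```

View pics/s5c.png

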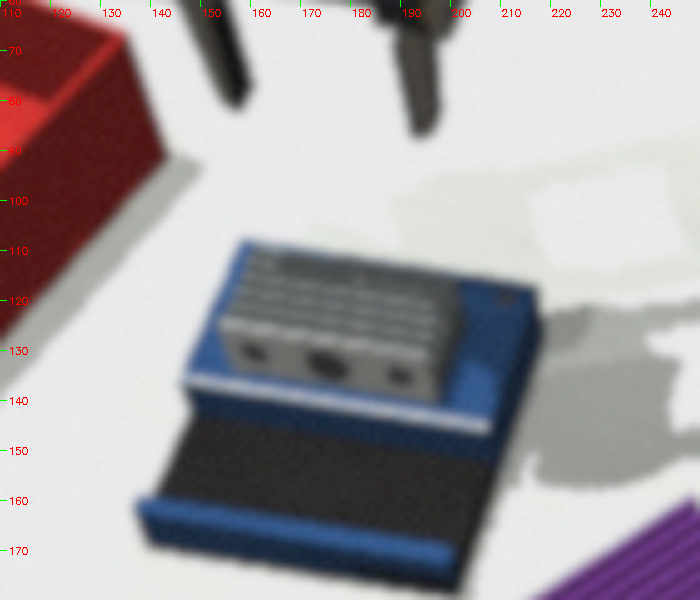

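The measurement shows the casting unmoved (x −13 to −71 mm, yaw unchanged), and the push force was about zero, so the fingers never touched it. I'll repeat the approach and read the pose at each stage.

```bash
python3 - <<'E'
from workcell import bot
from h import *
s=np.load("fit.npz")["s"];R=down(s[2]-np.pi/2)
def inv(P): d=P[:2]-s[:2];c,n=np.cos(s[2]),np.sin(s[2]);return np.round([(c*d[0]+n*d[1])*1e3,(-n*d[0]+c*d[1])*1e3,P[2]*1e3],1).tolist()
t=bot.current_clock
bot.set_gripper(0.6); print("g",bot.current_opening(),t())
bot.line_to(loc(s,-.117,0,.12),R,.2); print(inv(bot.current_ee_pos()),t())
bot.line_to(loc(s,-.117,0,.060),R,.12); print(inv(bot.current_ee_pos()),t(),bot.current_contact_force().round(2))
for x in (-.09,-.08,-.07):
    bot.line_to(loc(s,x,0,.060),R,.04); print(inv(bot.current_ee_pos()),t(),bot.current_contact_force().round(2))
a=bot.read_camera("scene")["pixels"];cv2.imwrite("pics/s6.png",crop(cv2.convertScaleAbs(a,alpha=1.5,beta=15),110,60,140,120,5))
E
```

```text
g 0.5992891220750658 23.7333
[-117.3, 0.5, 119.5] 24.0833
[-116.4, -0.7, 60.9] 24.7333 [ 0.01 -0.09  0.16]
[-90.1, 0.1, 59.9] 25.5583 [-0.1   0.5  -0.35]
[-79.8, 0.0, 60.0] 25.9583 [-1.45 -0.14  0.07]
[-69.8, 0.1, 60.0] 26.3583 [ 0.38  0.28 -0.8 ]
```

View pics/s6.png

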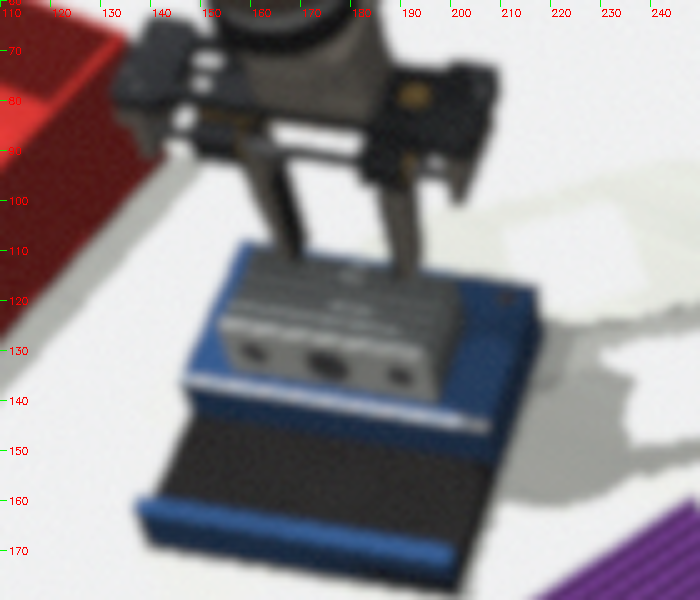

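The fingers stand at the rear edge of the casting, around (302,245) and (405,275), and the casting looks unmoved. I'll track it numerically by template matching while pushing, to save pictures.

```bash
python3 - <<'E'
from workcell import bot
from h import *
import pickle
s=np.load("fit.npz")["s"];R=down(s[2]-np.pi/2)
def inv(P): d=P[:2]-s[:2];c,n=np.cos(s[2]),np.sin(s[2]);return np.round([(c*d[0]+n*d[1])*1e3,(-n*d[0]+c*d[1])*1e3,P[2]*1e3],1).tolist()
c5=pickle.load(open("s5.pkl","rb"));T=c5["pixels"][124:142,152:200]
def tr():
    im=bot.read_camera("scene")["pixels"];m=cv2.matchTemplate(im,T,cv2.TM_CCOEFF_NORMED);_,v,_,l=cv2.minMaxLoc(m);return l,round(v,2)
print("expect px for fingers(-70,+-35,.088):",w2px(c5,loc(s,-.07,.035,.088)).round(1),w2px(c5,loc(s,-.07,-.035,.088)).round(1)," casting back corners",w2px(c5,loc(s,-.072,.06,.088)).round(1))
print(tr())
for x in (-.062,-.054,-.046):
    bot.line_to(loc(s,x,0,.060),R,.03); print(inv(bot.current_ee_pos()),tr(),bot.current_contact_force().round(2),bot.current_opening(),bot.current_clock())
cv2.imwrite("pics/s7.png",crop(cv2.convertScaleAbs(bot.read_camera("scene")["pixels"],alpha=1.5,beta=15),110,60,140,120,5))
E
```

```text
expect px for fingers(-70,+-35,.088): [192.3 114. ] [168.2 110.2]  casting back corners [201.2 114.9]
((152, 124), 0.98)
[-61.8, 0.0, 60.0] ((152, 124), 0.97) [-0.47  0.41 -0.4 ] 0.6007513850739856 26.925
[-53.8, 0.0, 60.0] ((152, 124), 0.95) [ 0.81 -0.2   0.79] 0.6025530492416965 27.3917
[-45.8, 0.0, 60.0] ((152, 124), 0.89) [-0.35  0.25 -0.33] 0.6034212178068143 27.8583
```

View pics/s7.png

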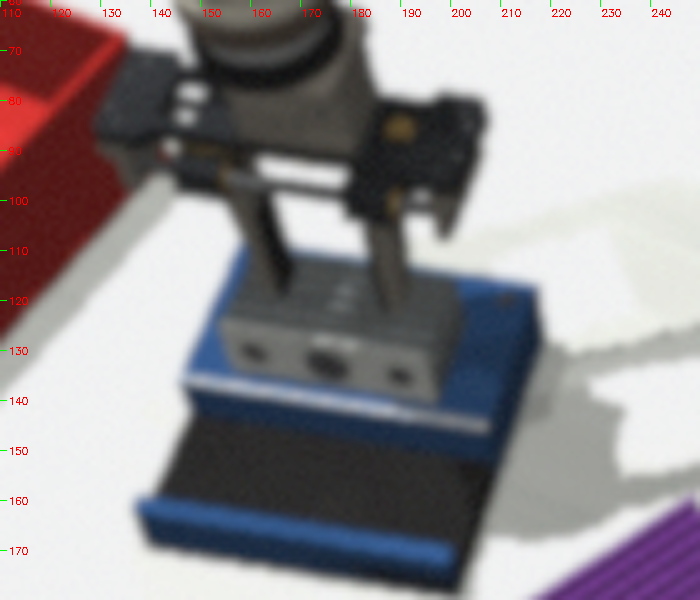

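The fingertips visibly interpenetrate the casting, at (280,290) and (393,305), with no force. In this cell the finger sides don't engage it; only the pads' inner faces did, in the grasp. I'll push with the rear finger's inner pad instead: jaws open along step x and straddling the casting. The front finger stays 92 mm ahead, clear of the tipping sweep and above the fence.

```bash
cat >> h.py <<'E'
def inv(s,P):
    d=P[:2]-s[:2];c,n=np.cos(s[2]),np.sin(s[2]);return np.round([(c*d[0]+n*d[1])*1e3,(-n*d[0]+c*d[1])*1e3,P[2]*1e3],1).tolist()
E
python3 - <<'E'
from workcell import bot
from h import *
import pickle
s=np.load("fit.npz")["s"];R=down(s[2]-np.pi/2)
c5=pickle.load(open("s5.pkl","rb"));T=c5["pixels"][124:142,152:200]
def tr():
    im=bot.read_camera("scene")["pixels"];m=cv2.matchTemplate(im,T,cv2.TM_CCOEFF_NORMED);_,v,_,l=cv2.minMaxLoc(m);return l,round(v,2)
bot.line_to(loc(s,-.115,0,.060),R,.15); bot.line_to(loc(s,-.1,0,.14),R,.2); bot.set_gripper(1.0)
R=down(s[2]); bot.goto(loc(s,-.042,0,.14),R); bot.line_to(loc(s,-.042,0,.056),R,.12)
F0=bot.current_contact_force(); print(bot.current_clock(),bot.current_opening(),tr())
for x in (-.028,-.018,-.010):
    bot.line_to(loc(s,x,0,.056),R,.03); print(inv(s,bot.current_ee_pos()),tr(),(bot.current_contact_force()-F0).round(2),bot.current_clock())
E
```

```text
31.95 1.0043386069290812 ((152, 124), 0.77)
[-27.9, 0.1, 55.9] ((152, 124), 0.64) [ 0.41 -0.98 -0.31] 32.6667
[-17.8, 0.0, 55.9] ((156, 152), 0.48) [-0.75 -0.43 -0.62] 33.2
[-9.3, 0.0, 56.0] ((156, 152), 0.48) [ 0.42  0.04 -0.19] 33.6667
```

```bash
cat >> h.py <<'E'
def orange(bot,s,z):
    c=bot.read_camera("side");h=cv2.cvtColor(c["pixels"],cv2.COLOR_BGR2HSV)
    m=cv2.inRange(h,(6,150,60),(18,255,255)); m[:, 370:]=0
    ys,xs=np.nonzero(m[260:]);ys=ys+260
    if len(xs)<8: return len(xs)
    return len(xs),(xs.min(),xs.max(),ys.min(),ys.max()),inv(s,px2w(c,xs.mean(),ys.mean(),z))
E
python3 - <<'E'
from workcell import bot
from h import *
s=np.load("fit.npz")["s"];R=down(s[2])
print(orange(bot,s,.068))
bot.line_to(loc(s,-.002,0,.056),R,.03); print(orange(bot,s,.068),bot.current_contact_force().round(2),bot.current_opening(),bot.current_clock())
c=bot.read_camera("side"); cv2.imwrite("pics/e8.png",crop(cv2.convertScaleAbs(c["pixels"],alpha=1.5,beta=15),240,270,140,115,5))
E
```

```text
(31, (np.int64(306), np.int64(316), np.int64(348), np.int64(356)), [-57.7, -16.2, 68.0])
(59, (np.int64(291), np.int64(358), np.int64(293), np.int64(355)), [-48.4, 1.7, 68.0]) [-2.78 -0.95  1.59] 0.9991729609515811 34.1833
```

It is moving now: the orange face measures −48 mm, as expected with the pad at −48 mm. I'll continue the push over the edge.

```bash
python3 - <<'E'
from workcell import bot
from h import *
s=np.load("fit.npz")["s"];R=down(s[2])
for x in (.016,.028,.036,.043,.047):
    bot.line_to(loc(s,x,0,.056),R,.035); print(inv(s,bot.current_ee_pos()),orange(bot,s,.068),bot.current_contact_force().round(1),bot.current_clock())
E
```

```text
[16.1, -0.4, 56.3] (180, (np.int64(295), np.int64(330), np.int64(321), np.int64(354)), [-34.4, 1.0, 68.0]) [-3.  -2.4  2.8] 34.95
[28.3, 0.6, 55.3] (194, (np.int64(336), np.int64(362), np.int64(307), np.int64(332)), [52.3, -24.1, 68.0]) [-0.2  0.4 -0.3] 35.4917
[36.3, 0.0, 56.0] (225, (np.int64(332), np.int64(355), np.int64(319), np.int64(341)), [28.0, -28.7, 68.0]) [-0.   0.5  0.2] 35.9167
[43.2, 0.0, 56.0] (224, (np.int64(332), np.int64(355), np.int64(319), np.int64(341)), [27.9, -28.7, 68.0]) [ 0.2 -0.6 -0.2] 36.3167
[47.2, 0.0, 56.0] (223, (np.int64(332), np.int64(355), np.int64(319), np.int64(341)), [27.9, -28.8, 68.0]) [ 0.8 -0.2 -0.2] 36.6333
```

```bash
python3 - <<'E'
from workcell import bot
from h import *
import pickle
s=np.load("fit.npz")["s"];R=down(s[2])
bot.line_to(loc(s,.044,0,.10),R,.2); bot.line_to(loc(s,.03,-.07,.20),R,.25); bot.hold(.15)
for n in ("wrist","side"):
    c=bot.read_camera(n); pickle.dump(c,open(n+"9.pkl","wb"))
    h=cv2.cvtColor(c["pixels"],cv2.COLOR_BGR2HSV);m=cv2.inRange(h,(5,130,50),(20,255,255))
    for q in cv2.findContours(m,cv2.RETR_EXTERNAL,cv2.CHAIN_APPROX_NONE)[0]:
        if cv2.contourArea(q)>60:
            b=cv2.boxPoints(cv2.minAreaRect(q)); print(n,cv2.contourArea(q),[inv(s,px2w(c,u,v,.08))[:2] for u,v in b])
w=pickle.load(open("wrist9.pkl","rb"));cv2.imwrite("pics/w9.png",crop(cv2.convertScaleAbs(w["pixels"],alpha=1.4,beta=10),0,0,560,420,1)); print(bot.current_clock())
E
```

```text
wrist 298.0 [[-222.8, -238.5], [-205.6, -238.1], [-218.0, -314.0], [-236.2, -314.5]]
wrist 325.0 [[254.9, -225.6], [273.2, -223.6], [296.5, -310.6], [277.0, -313.0]]
wrist 16069.0 [[187.1, -157.6], [240.3, 33.0], [330.2, -2.5], [292.1, -207.5]]
wrist 3227.5 [[13.5, 55.7], [33.3, 55.7], [33.9, -55.8], [11.9, -55.9]]
side 422.5 [[12.6, 53.0], [33.7, 55.3], [32.6, -56.6], [12.7, -57.6]]
side 2764.5 [[212.8, -37.5], [339.8, -38.7], [292.4, -210.1], [179.9, -200.6]]
side 108.0 [[354.6, 1055.8], [398.5, 1101.6], [429.3, 1005.7], [385.4, 963.2]]
37.8917
```

Wrist and side cameras agree: the casting stands on the landing, orange up, band centre at step (23, 0) mm and square to the edge. Next: regrasp across the 40 mm and carry it to the outline, with a numeric check of the outline from the saved side image.

```bash
python3 - <<'E'
from workcell import bot
from h import *
import pickle
f=np.load("fit.npz");s,o=f["s"],f["o"];d=pickle.load(open("c0.pkl","rb"))["side"]
m=cv2.inRange(cv2.cvtColor(d["pixels"],cv2.COLOR_BGR2HSV),(24,120,60),(36,255,255));m[:110]=0;m[200:]=0
ys,xs=np.nonzero(m);P=np.array([px2w(d,u,v,.06)[:2] for u,v in zip(xs,ys)],np.float32)
r=cv2.minAreaRect(P);print("outline rect",r,"fit",o)
R=down(s[2])
bot.line_to(loc(s,.0232,-.0005,.12),R,.25); bot.line_to(loc(s,.0232,-.0005,.053),R,.12)
bot.set_gripper(0.0,40); print("open",bot.current_opening()*92)
p=bot.current_ee_pos();bot.line_to(p+[0,0,.02],None,.06);bot.line_to(p+[0,0,.17],None,.2);print("F",bot.current_contact_force().round(1),bot.current_opening()*92)
Ro=down(o[2]+np.pi/2)
bot.goto([.45,.05,.23],down(.7)); bot.goto(loc(o,0,0,.22),Ro); print(bot.current_clock(),inv(o,bot.current_ee_pos()),bot.current_joints().round(2))
bot.hold(.2);w=bot.read_camera("wrist");e=bot.read_camera("side");pickle.dump((w,e),open("hov.pkl","wb"))
h=cv2.cvtColor(w["pixels"],cv2.COLOR_BGR2HSV);m=cv2.inRange(h,(24,120,60),(36,255,255))
ys,xs=np.nonzero(m);Q=np.array([px2w(w,u,v,.06)[:2] for u,v in zip(xs,ys)],np.float32)
L=np.array([inv(o,np.append(q,.06))[:2] for q in Q]);print(len(L),np.percentile(L,[1,10,50,90,99],axis=0).T.round(1))
cv2.imwrite("pics/hov.png",w["pixels"])
E
```

```text
outline rect ((0.4940688908100128, 0.30164143443107605), (0.07555917650461197, 0.1544150412082672), 86.90872192382812) fit [ 0.49494274  0.30195806 -0.09460205]
open 0.22078713869393662
F [ 0.6  0.7 -0.3] 0.8854763801820332
44.3667 [0.6, -1.1, 220.0] [ 0.34  0.15  1.54 -0.    1.46 -1.14]
2584 [[-78.1 -75.3 -15.6  70.9  75.5]
 [-35.3 -32.3   2.7  38.8  42.2]]
```

The regrasp closed on nothing. The evidence lines up: contact happened with the TCP 32 mm below the casting's top (first grasp, second push), and none at 27–28 mm (first push, this grasp). The fingers may really end about 30 mm above the reported TCP. I'll test that on the saved images.

```bash
python3 - <<'E'
from h import *
import pickle
s=np.load("fit.npz")["s"];c=pickle.load(open("s5.pkl","rb"))
print("s7 tips seen ~(166.5,118),(189,121.5)")
for z in (.060,.075,.085,.09,.1): print(z,w2px(c,loc(s,-.046,-.036,z)).round(1),w2px(c,loc(s,-.046,.036,z)).round(1))
print("s5 tips seen ~(156.5,82),(194,87): TCP (-90,0,.15), half-gap 46+9")
for z in (.15,.165,.18,.19): print(z,w2px(c,loc(s,-.09,-.055,z)).round(1),w2px(c,loc(s,-.09,.055,z)).round(1))
E
```

```text
s7 tips seen ~(166.5,118),(189,121.5)
0.06 [167.1 123.3] [191.7 127.3]
0.075 [166.  119.7] [190.8 123.7]
0.085 [165.3 117.2] [190.3 121.3]
0.09 [164.9 116. ] [190.  120.1]
0.1 [164.1 113.5] [189.4 117.6]
s5 tips seen ~(156.5,82),(194,87): TCP (-90,0,.15), half-gap 46+9
0.15 [158.8  87.5] [198.   93.6]
0.165 [157.5  83.4] [197.2  89.5]
0.18 [156.2  79.1] [196.3  85.3]
0.19 [155.3  76.2] [195.8  82.4]
```

```bash
python3 - <<'E'
from h import *
import pickle
from workcell import bot
s=np.load("fit.npz")["s"]
w,c=pickle.load(open("hov.pkl","rb"))
h=cv2.cvtColor(c["pixels"],cv2.COLOR_BGR2HSV);m=cv2.inRange(h,(5,130,50),(20,255,255))
for q in cv2.findContours(m,cv2.RETR_EXTERNAL,cv2.CHAIN_APPROX_NONE)[0]:
    if 200<cv2.contourArea(q)<1000: print(cv2.contourArea(q),[inv(s,px2w(c,u,v,.08))[:2] for u,v in cv2.boxPoints(cv2.minAreaRect(q))])
E
```

```text
410.0 [[13.3, 53.0], [34.0, 55.2], [32.3, -56.7], [12.8, -57.5]]
```

The tips appear 20–28 mm higher than the reported TCP in both images, so the real fingertips sit roughly 29 mm short of it. The casting is still standing untouched at (23, −1) mm. I'll regrasp about 27 mm lower, with a force check, and carry it over. The outline gets refined from the hover image on the way.

```bash
python3 - <<'E'
from workcell import bot
from h import *
import pickle
f=dict(np.load("fit.npz"));s,o=f["s"],f["o"]
w,_=pickle.load(open("hov.pkl","rb"))
m=cv2.inRange(cv2.cvtColor(w["pixels"],cv2.COLOR_BGR2HSV),(24,120,60),(36,255,255))
q=max(cv2.findContours(m,cv2.RETR_EXTERNAL,cv2.CHAIN_APPROX_NONE)[0],key=cv2.contourArea)[:,0]
r=cv2.minAreaRect(np.array([px2w(w,u,v,.06)[:2] for u,v in q],np.float32));print("wrist outline",r)
bot.goto([.45,.05,.20],down(.7)); bot.set_gripper(1.0)
R=down(s[2]);bot.goto(loc(s,.0232,-.0005,.11),R); bot.line_to(loc(s,.0232,-.0005,.045),R,.15)
F0=bot.current_contact_force(); z=.045
while z>.0265:
    z-=.003; bot.line_to(loc(s,.0232,-.0005,z),R,.06)
    F=bot.current_contact_force()-F0
    if F[2]>4: print("touch",F); z+=.002; bot.line_to(loc(s,.0232,-.0005,z),R,.06); break
bot.set_gripper(0.0,40); print("z",z,"open",bot.current_opening()*92,bot.current_clock())
if bot.current_opening()*92>30:
    p=bot.current_ee_pos();bot.line_to(p+[0,0,.02],None,.06);bot.line_to(p+[0,0,.16],None,.2);print("F",bot.current_contact_force().round(1),bot.current_opening()*92,bot.current_clock())
np.savez("fit.npz",zg=z,**f)
E
```

```text
wrist outline ((0.4944850206375122, 0.30554625391960144), (0.07422897964715958, 0.1546565592288971), 86.89842224121094)
z 0.02399999999999999 open 39.79544460661176 51.7083
F [ 0.2 -0.6 -4.7] 40.160590840143364 53.0583
```

Held (40 mm opening, 4.7 N weight). Both cameras give outline yaw −3.1°, centre about (0.4944, 0.3037).

```bash
python3 - <<'E'
from workcell import bot
from h import *
import pickle
f=dict(np.load("fit.npz"));f["o"]=o=np.array([.4944,.3037,np.radians(-3.1)]);np.savez("fit.npz",**f)
R=down(o[2]+np.pi/2)
bot.goto([.45,.05,.19],down(.7)); bot.goto(loc(o,0,0,.16),R); bot.line_to(loc(o,0,0,.073),R,.12)
bot.hold(.2);F0=bot.current_contact_force()[2]; z=.073
while z>.060:
    z-=.0012; bot.line_to(loc(o,0,0,z),R,.025)
    F=bot.current_contact_force()[2]
    if F>F0+3: break
print("z",z,F0,F,bot.current_clock(),inv(o,bot.current_ee_pos()))
bot.set_gripper(0.75); bot.line_to(loc(o,0,0,.17),R,.15); bot.goto([.40,.18,.27],down(o[2]+np.pi/2))
print(bot.current_clock())
e=bot.read_camera("side");cv2.imwrite("pics/end.png",crop(cv2.convertScaleAbs(e["pixels"],alpha=1.5,beta=15),130,90,160,110,5))
m=cv2.inRange(cv2.cvtColor(e["pixels"],cv2.COLOR_BGR2HSV),(5,130,50),(20,255,255))
for q in cv2.findContours(m,cv2.RETR_EXTERNAL,cv2.CHAIN_APPROX_NONE)[0]:
    if 100<cv2.contourArea(q)<1500: print(cv2.contourArea(q),[inv(o,px2w(e,u,v,.12))[:2] for u,v in cv2.boxPoints(cv2.minAreaRect(q))])
E
```

```text
z 0.06339999999999994 -4.069633276458468 6.061692534739881 58.6167 [0.3, 0.2, 64.7]
60.8333
148.0 [[-55.3, 0.7], [57.8, 0.9], [54.9, -19.6], [-56.9, -19.3]]
423.0 [[24.2, 427.1], [176.0, 438.0], [161.2, 352.3], [15.2, 344.4]]
```

View pics/end.png

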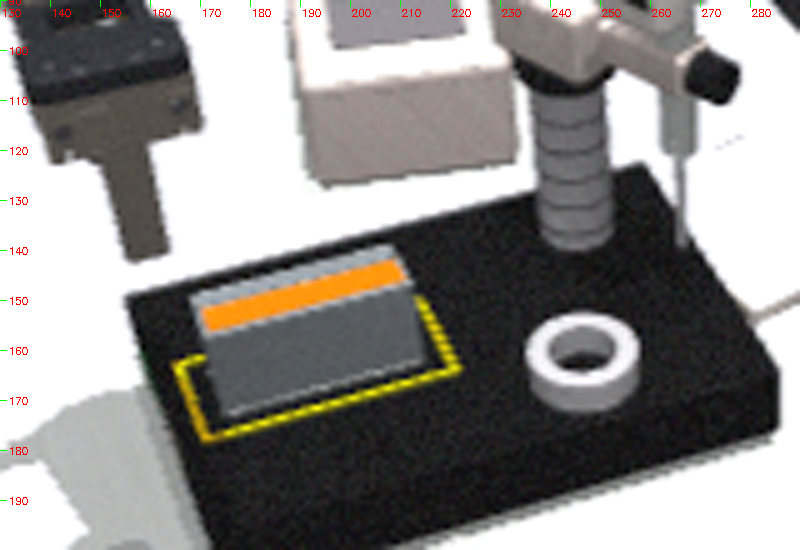

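```bash
python3 - <<'E'
from workcell import bot
from h import *
import pickle
o=np.load("fit.npz")["o"];d=pickle.load(open("c0.pkl","rb"))["side"]
g=lambda X,Y:(130+(X+.5)/5-.5,90+(Y+.5)/5-.5)
for n,p in [("cast bottom",(227,417)),("cast bottom",(423,362)),("line outer",(207,439)),("line outer",(460,370))]: print(n,inv(o,px2w(d,*g(*p),.06))[:2])
for p in [(190,295),(390,247),(411,284),(206,335)]: print("top",inv(o,px2w(d,*g(*p),.12))[:2])
bot.job_done(); print(bot.current_clock())
E
```

```text
cast bottom [-58.2, -23.3]
cast bottom [58.6, -22.9]
line outer [-73.0, -36.4]
line outer [76.2, -38.0]
top [-58.1, 15.1]
top [57.0, 11.5]
top [58.1, -24.3]
top [-58.2, -21.2]
the job is handed in; nothing more can be done
the job is handed in; nothing more can be done
```

The job is done and handed in. I set the grey casting on the blue deck, pushed it over the edge onto its bright face, and set it down bright face down inside the yellow outline on the granite plate. The last clock reading was 60.8 s of the allowed 72 s, just before handing in.

**Last checks:** The final picture shows the casting upright, orange band up, fully inside the lines, with the gripper well clear. It is about centred lengthwise but sits about 3–4 mm to one side across the outline. That leaves roughly 9 mm to the inside of the nearer line. The gauge and ring on the plate look undisturbed; I did not re-check the bottle, master or caliper.

**What went wrong on the way:**
- **Finger length:** The real fingertips seem to end about 28–32 mm short of the reported tool point. I worked this out from where contact did and did not happen; the images showed tips 20–28 mm high, roughly agreeing.
- **Missed attempts:** Because of that, the first push passed above the casting without touching it. The first regrasp also closed on nothing. I first misread the missed push as the finger sides not engaging, when they were simply too high. Neither attempt moved the casting, and the second tries worked.
- **How I pushed:** The push that worked used the inner pad of the rear finger, with the gripper open around the casting and not gripping it.
- **Camera disagreement:** The cameras differed by about 4 mm on the position of the outline, so I used a value between them.

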